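# Close a split-back contact printing frame with a fingertip

### The arm

A 6-joint arm with a two-finger parallel gripper is mounted at the origin on a cart in front of the work surface, level with it; the furniture and walls round the work are solid. World frame = base frame: x ahead of the robot, y to its left, z up, the work surface at z = 0. Lengths are in mm, angles in rad, forces in N, time in s.
With the tool pointing down it reaches from about 350 to 875 mm from the base axis. Payload 4.2 kg.
Tool frame: the origin (TCP) lies between the finger pads; the fingertips stand 14 mm ahead of it and the grasp point (between the pads) lies 5 mm behind it; z points along the fingers, y is the line along which they close (so a half turn about z gives the same grasp; the last joint's range is limited). The gripper opens to 85 mm and grips with 20 to 120 N. Pads are 22 mm wide; open, the fingers measure 114 mm over their backs; the gripper's body (76 mm by 85 mm) begins 54 mm behind the grasp point. The pads swing forward as they close: fully open they stand 13 mm farther back than shut.
Start: joints at [1.385, 0.385, 0.008, 0, -1.194, -0.259], TCP at [268.89, 564.179, 245.312] pointing down, gripper open.
Joint ranges: [-3.14, 3.14], [-1.21, 2.06], [-1.07, 1.41], [-3.16, 2.05], [-2.99, -0.16], [-3.1, 3.1]. Speed limits (rad/s): [2.79, 2.79, 3.14, 3.14, 3.14, 3.14].

### API

Orientations are given as a unit quaternion [x, y, z, w].
In Python, from bench import * gives the robot as it stands.
- The arm moves only by the tool carry_out, never from a script. Its argument "motion" is a list of rows, each a list of 7 numbers: the turn, a rotation vector about the tool's x, y, z in rad, then the shift along the tool's x, y, z in mm, then the opening, from -1 (shut) to 1 (fully open), so that 0 is half open. A call has 1 to 5 rows; each row is the pose to reach, as a shift and turn from the pose commanded when the call began, along the tool's axes at that moment; what a row does not reach only later rows make up. A row lasts 1/8 s, in which the tool goes at most 62.5 mm and 10.7 degrees, less where a joint would pass 70% of its speed; a pose out of reach is approached as far as the arm can. A call with a gripper value outside its range is refused whole. The fingers move at their own pace and stop on an object; the grip force is fixed at half the most. Time passes only in rows, so rows that repeat a pose let the fingers close. It gives the time, the measured TCP pose, the force, the opening and the grip force at its end, in the units of the state.
- read_state(): the state, without advancing time (a new reading comes with each control period).
- get_image(name): name is "side" or "top"; returns a dict with "color" (384x512x3 uint8, blue, green, red), "mtx" (3x3 intrinsics, pixels), "position" and "orientation" of the camera in the world. Camera axes: x right, y down, z forward; pixel columns grow to the right and rows downward; lengths in mm; the calibration is good to about 2 mm. A picture is of the moment at which its call begins. There is no depth.
- job_done(): hands the job in; it is judged then, once.
The state is a dict: "clock": time; "joints": joint angles; "joint_vel": joint speeds; "joint_efforts": joint torques, N m; "position": TCP position; "ee_rot": TCP orientation; "contact_force": force on the tool from outside, world axes, zero at the start; "wrist_torque": the same for the moment, N m; "gripper_width": finger opening in mm; "grasp_force": force on a finger pad.
Only numpy, scipy, OpenCV 4.12 (cv2) and the standard library are available. Lean on these libraries where they do the work, as an engineer would, in place of code of your own. Each camera call takes 0.05 s, during which the arm holds its last target. There are 200 camera calls.

### The job

The contact printing frame is loaded; lock it up for the exposure using only your fingertips. The two halves of its back stand a little proud: press each one down flat, and only then, with a fingertip against its side, trace that half's brass spring round its arc, clockwise seen from above, until it lies straight across with both ends under the hooks on the rim. There is glass inside, so keep the touch light; do not lift or shift the frame, and leave the things round it where they are.

Things in the scene. Friction and masses are not known exactly. Their poses are not given: they have to be found in the camera images.
- print_frame: loose wooden contact printing frame lying on its glass, 0.9 kg, 322 (x) x 262 (y) mm; origin at the centre of its underside, +x from the front half of its back (nearer the robot) to the rear half. Rim 29 mm wide, 27 mm high; hooks on it reach 34 mm. Inside lie the two wooden back halves, each 130 (x) x 201 (y) x 7.5 mm, upper face 20.5 mm above the bench when flat, hinged along y at x = 0
- print_frame_back_front (a joint): angle of the front half of the back about the middle hinge, 23 mm above the bench: 0 flat (hard stop), positive proud, its outer edge raised; starts at 0.045 to 0.07 (6 to 9 mm at the outer edge). A snug fit: it stays where it is left, 1 to 3 N down near its outer edge moves it
- print_frame_back_rear (a joint): the same for the rear half, drawn separately
- print_frame_spring_front (a joint): angle of the brass bar spring on the front half about its upright pivot at mid-length: 0 straight across, along the frame's y, ends under the hooks (hard stop); positive turned counter-clockwise seen from above, 1.48 nearly along the frame's x. Starts at 0.75 to 1.35 and stays where it is left; 1 N sideways 40 mm out turns it
- print_frame_spring_rear (a joint): the same for the spring on the rear half, drawn separately
- front_spring_mid (a point): middle of the front spring's upper face, on its pivot (frame x -70 mm, y 0, 30 mm above the bench when flat). The spring is a bar 226 long, 15 wide, 6 mm thick, bowed up 2 mm to its ends, its underside 3 mm above the back at the middle, so a fingertip just clear of the back can push its side; the point's y axis points along the bar
- rear_spring_mid (a point): the same for the rear spring (frame x +70 mm)
- front_half_edge (a point): middle of the outer edge of the front half, on its upper face (frame x -131 mm, y 0, 20.5 mm above the bench when flat); moves with the half
- rear_half_edge (a point): the same for the rear half (frame x +131 mm)
- masking_tape: roll of masking tape lying flat, 118 mm across, 25 mm high, left of the frame; bystander; origin at the centre of its underside
- pigment_tub: small tub with dark screw cap, 56 mm across, 52 mm high, left of the frame; bystander; origin at the centre of its underside
- amber_bottle: brown glass bottle with black cap, 40 mm across, 88 mm high, left of the frame and farther back; bystander; origin at the centre of its underside
- coating_brush: flat coating brush, 189 x 52 x 14 mm, lying left of the frame; bystander; origin at the centre of its underside
- bulldog_clip: black spring clip, 32 x 51 x 16 mm, right of the frame; bystander; origin at the centre of its underside
- film_can: black film can with grey lid, 35 mm across, 51 mm high, right of the frame and farther back; bystander; origin at the centre of its underside

How it is judged:
By the outcome, as a careful person would: the job done as asked, in the order asked, and still so for the second after the job is handed in, with the robot touching nothing.
It also fails if it takes over 58 s, if anything falls off the work surface, if the arm or the gripper's body presses on something with over 40 N, if the wrist force passes 120 N, or if a joint passes its speed limit or range.

## Working session

There is one attempt and no reset: what is moved stays moved. The work goes in short steps, Python scripts to look and compute and a tool call to move; the robot and the scene stay as the last step left them, time stands still between calls to the robot, and variables do not carry over. Pictures are saved under pics/ and viewed, at most 10 in all, crops included, and the job is handed in when it is done.

Besides the shell and the picture viewer there is one more tool, called after "Call:" as name(argument=value, ...) on one line, values as JSON. carry_out: Moves the arm, as the interface text tells. Its arguments: {"type":"object","properties":{"motion":{"type":"array"}},"required":["motion"]}

```bash
mkdir -p pics; ls
python3 - <<'E'
from bench import *
import cv2
s=read_state(); print(s)
for n in("top","side"):
    i=get_image(n); cv2.imwrite(f"pics/{n}0.png",i["color"]); print(n,i["mtx"],i["position"],i["orientation"])
E
```

```text
pics
{'clock': 0.0, 'joints': array([ 1.38457329e+00,  3.85548514e-01,  6.64369852e-03, -5.21325259e-04,
       -1.19402438e+00, -2.58595506e-01]), 'joint_vel': array([-2.06665520e-03, -1.07263136e-03,  1.72628139e-04, -5.00992774e-04,
       -4.41870522e-05, -9.31267056e-04]), 'joint_efforts': array([-6.90400229e-04, -3.92287910e+01,  1.88408464e+01,  4.18634221e+00,
       -4.63429664e-03,  9.51641965e-07]), 'position': array([268.67365755, 563.68776856, 244.23010183]), 'ee_rot': array([ 9.75347043e-01, -2.20673852e-01, -2.03536128e-04,  1.07450248e-03]), 'contact_force': array([0.18689359, 1.13549977, 0.37006239]), 'wrist_torque': array([ 0.03303717,  0.05281621, -0.02381719]), 'grasp_force': 0.0, 'gripper_width': 85.06118572970237}
top [[408.87950163   0.         258.612197  ]
 [  0.         408.87950163 191.68733781]
 [  0.           0.           1.        ]] [ 243.76015114  -32.68213344 1351.82315984] [ 0.73498048 -0.66898418  0.07274755 -0.0834965 ]
side [[390.28475642   0.         255.06240395]
 [  0.         390.28475642 194.64073936]
 [  0.           0.           1.        ]] [ 301.88164431 -963.46458423  591.20136333] [ 0.85327651 -0.10693273  0.06116828 -0.50669817]
```

View pics/top0.png

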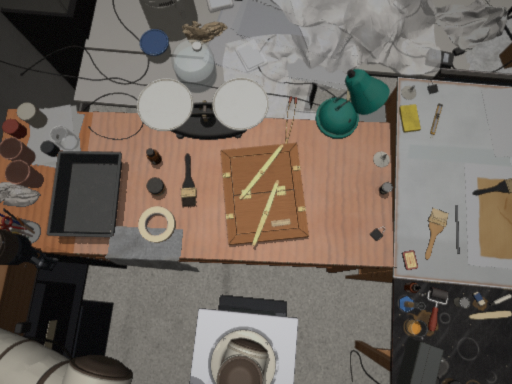

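View pics/side0.png

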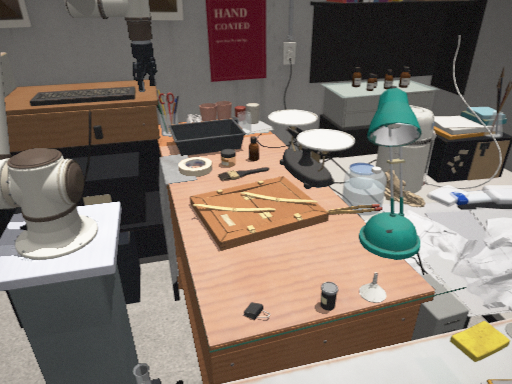

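The top view shows the frame with corners near (222,151), (297,143), (307,238), (229,245). The rear spring runs (241,196)-(283,146) and the front spring (255,245)-(277,183). The side view shows the same layout, with both springs turned counter-clockwise.

```bash
cat > h.py <<'E'
import numpy as np, cv2
from bench import *
from scipy.spatial.transform import Rotation as R
def grab(n): return get_image(n)
def cast(i,uv,z):
    uv=np.atleast_2d(uv).astype(float)
    d=np.c_[uv,np.ones(len(uv))]@np.linalg.inv(i["mtx"]).T@R.from_quat(i["orientation"]).as_matrix().T
    p=np.array(i["position"]); return p+d*((z-p[2])/d[:,2])[:,None]
def proj(i,P):
    q=(np.atleast_2d(P)-i["position"])@R.from_quat(i["orientation"]).as_matrix()
    q=q@i["mtx"].T; return q[:,:2]/q[:,2:]
def brass(i):
    c=i["color"].astype(int); b,g,r=c[...,0],c[...,1],c[...,2]
    return ((g>140)&(r>150)&(g-b>40)&(abs(r-g)<50)).astype(np.uint8)
def blobs(i,box,mn=3):
    m=brass(i); x0,y0,x1,y1=box; k=np.zeros_like(m); k[y0:y1,x0:x1]=m[y0:y1,x0:x1]
    n,l,st,ce=cv2.connectedComponentsWithStats(k)
    return [(int(st[j,4]),np.argwhere(l==j)[:,::-1].astype(float)) for j in range(1,n) if st[j,4]>=mn]
E
python3 - <<'E'
from h import *
i=grab("top")
for a,p in blobs(i,(215,138,312,250)):
    c=p.mean(0); w=cast(i,p,30)[:,:2]; m=w.mean(0); u,s,v=np.linalg.svd(w-m)if a>2 else 0
    t=(w-m)@v[0]; print(a,c.round(1),m.round(1),"dir",v[0].round(3),"ext",t.min().round(),t.max().round())
crop=i["color"][138:252,212:316]
cv2.imwrite("pics/crop1.png",cv2.resize(crop,None,fx=5,fy=5,interpolation=cv2.INTER_CUBIC))
i=grab("side"); cv2.imwrite("pics/crop2.png",cv2.resize(i["color"][165:255,180:340],None,fx=5,fy=5,interpolation=cv2.INTER_CUBIC))
E
```

```text
312 [259.2 174.1] [600.9   5.1] dir [-0.86   0.511] ext -128.0 104.0
20 [295.6 167.6] [ 634.3 -113.9] dir [ 0.234 -0.972] ext -9.0 12.0
21 [226.4 174.5] [588.6 114.5] dir [ 0.298 -0.955] ext -12.0 9.0
356 [268.1 208.3] [487.7 -34.7] dir [-0.945  0.328] ext -99.0 127.0
24 [300.6 208.5] [ 496.6 -140.7] dir [ 0.104 -0.995] ext -9.0 11.0
27 [229.2 215.7] [450.9  90. ] dir [ 0.137 -0.991] ext -11.0 12.0
```

View pics/crop1.png

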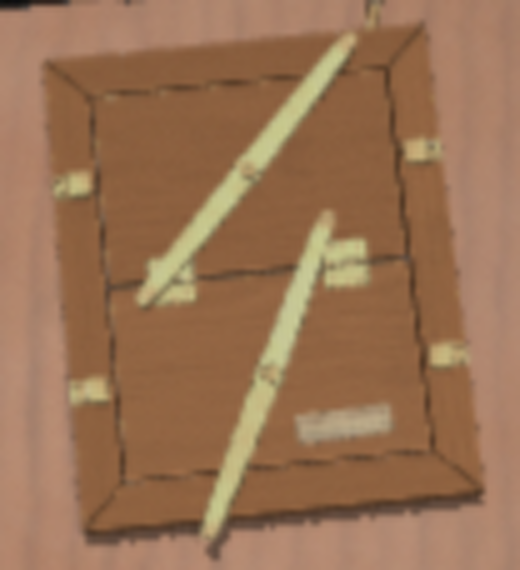

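View pics/crop2.png

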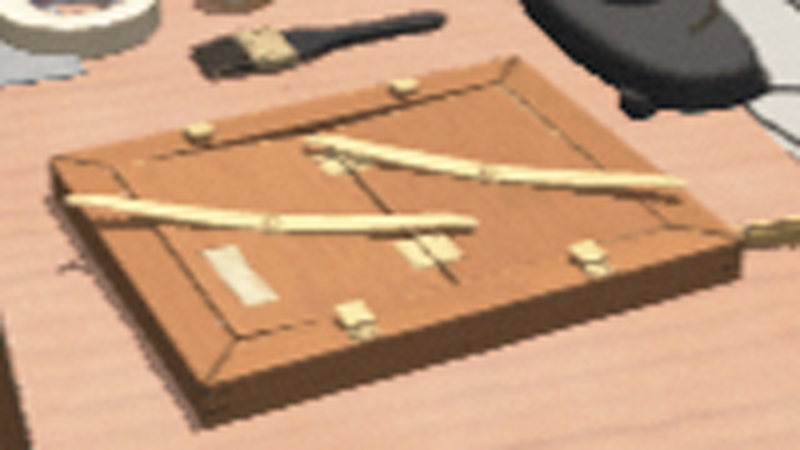

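The crops show the rim's outer corners in crop1 at (45,62), (423,25), (482,490), (88,533), and the pivot screws at rear (250,170) and front (268,373). In crop2 the matching corners are (518,57), (742,240), (210,385), (52,158). Next I fit the frame pose.

```bash
cat >> h.py <<'E'
def unc(p,o,k=5): return (np.array(p,float)+.5)/k-.5+np.array(o)
def fit(F,W):
    F=np.array(F,float);W=np.array(W)[:,:2];a=F-F.mean(0);b=W-W.mean(0)
    th=np.arctan2((a[:,0]*b[:,1]-a[:,1]*b[:,0]).sum(),(a*b).sum())
    M=np.array([[np.cos(th),-np.sin(th)],[np.sin(th),np.cos(th)]])
    t=W.mean(0)-M@F.mean(0); return th,t,M,np.linalg.norm(F@M.T+t-W,axis=1)
E
python3 - <<'E'
from h import *
F=[(161,131),(161,-131),(-161,-131),(-161,131)]
T=grab("top");S=grab("side")
ct=unc([(45,62),(423,25),(482,490),(88,533)],(212,138)); cs=unc([(518,57),(742,240),(210,385),(52,158)],(180,165))
Wt=cast(T,ct,27);Ws=cast(S,cs,27)
for W in (Wt,Ws,np.r_[Wt,Ws]):
    th,t,M,r=fit(F*(len(W)//4),W); print(th.round(4),t.round(1),r.round(1))
def toF(w): return (w[:,:2]-t)@M
for nm,pts in (("rear",[(250,170),(145,300),(350,38)]),("front",[(268,373),(212,532),(327,215)])):
    w=cast(T,unc(pts,(212,138)),34); f=toF(w); d=f[1]-f[2] if nm=="rear" else f[1]-f[2]
    print(nm,f.round(1),"theta",np.arctan2(-d[0],d[1]).round(3), "len",np.linalg.norm(d).round())
# hooks
print(toF(cast(T,unc([(74,184),(423,150),(448,354),(89,390)],(212,138)),34)).round(1))
q=read_state(); print(R.from_quat(q["ee_rot"]).as_matrix().round(3))
E
```

```text
0.1983 [541.6 -14.2] [1.7 2.  3.1 2.7]
0.1966 [542.8 -16.8] [2.6 3.4 3.2 2.1]
0.1975 [542.2 -15.5] [1.  3.4 4.2 1.4 3.7 2.6 3.1 3.3]
rear [[ 67.8   0.4]
 [-13.3  78.4]
 [153.  -76.7]] theta 0.82 len 227.0
front [[ -70.2    3. ]
 [-169.4   49.8]
 [  31.6  -47.3]] theta 1.121 len 223.0
[[  70.4  118.2]
 [  69.5 -116.2]
 [ -69.9 -115.5]
 [ -69.3  120.4]]
[[ 0.903 -0.43  -0.   ]
 [-0.43  -0.903 -0.001]
 [ 0.     0.001 -1.   ]]
```

Call:
carry_out(motion=[[0, 0, 0.18, 54, 31, 10, -1], [0, 0, 0.36, 108, 62, 20, -1], [0, 0, 0.54, 162, 93, 30, -1], [0, 0, 0.72, 216, 124, 40, -1], [0, 0, 0.9, 270, 155, 50, -1]])

```text
clock: 0.92
position: [445.2, 308.8, 195.8]
ee_rot: [0.781, -0.625, 0.0, -0.0]
contact_force: [0.5, 1.0, 0.1]
gripper_width: -0.3
grasp_force: 0.0
```

```bash
cat >> h.py <<'E'
TH=0.1975; C=np.array([542.2,-15.5]); MF=np.array([[np.cos(TH),-np.sin(TH)],[np.sin(TH),np.cos(TH)]])
def go(fx,fy,z,th):
    "command (turn z, shift x,y,z) from measured pose to frame x,y, TCP height z, tool x at frame angle th-pi"
    s=read_state(); Rt=R.from_quat(s["ee_rot"]); m=Rt.as_matrix()
    des=R.from_euler("z",TH+th-np.pi)*R.from_euler("x",np.pi)
    p=np.r_[C+MF@[fx,fy],z]
    print("turn",(Rt.inv()*des).as_rotvec().round(3),"shift",(m.T@(p-s["position"])).round(1))
def st():
    s=read_state(); p=s["position"]; m=R.from_quat(s["ee_rot"]).as_matrix()
    print("t",s["clock"],"frame",(MF.T@(p[:2]-C)).round(1),"z",p[2].round(1),"th",round((np.arctan2(m[1,0],m[0,0])-TH+np.pi+np.pi)%(2*np.pi)-np.pi,3),"F",s["contact_force"].round(2),"q6",s["joints"][5].round(2),"w",s["gripper_width"])
def spring(n,z=31,view="top"):
    i=grab(view); P={"rear":(70,0),"front":(-70,0)}[n]; c=MF@P+C
    k=np.array([[np.cos(a)*r,np.sin(a)*r] for r in (118,) for a in np.linspace(0,6.28,60)])+c
    return i
E
python3 -c "
from h import *
st();go(108,15,110,.82)"
```

```text
t 0.925 frame [-31.5 337. ] z 195.8 th 1.594 F [0.49 1.02 0.06] q6 -0.69 w -0.32849439674803516
turn [-0.     0.001  0.774] shift [ 325.2 -132.    85.7]
```

Call:
carry_out(motion=[[0, 0, 0.16, 55, -22, 14, -1], [0, 0, 0.32, 110, -44, 28, -1], [0, 0, 0.48, 165, -66, 43, -1], [0, 0, 0.64, 220, -88, 57, -1], [0, 0, 0.77, 275, -110, 70, -1]])

```text
clock: 1.55
position: [614.2, 65.4, 125.4]
ee_rot: [-0.489, 0.872, -0.0, 0.0]
contact_force: [0.4, 0.2, 0.2]
gripper_width: 0.0
grasp_force: 0.0
```

```bash
python3 -c "
from h import *
st();go(108,15,65,.82)"
```

```text
t 1.55 frame [86.5 65.2] z 125.4 th 0.825 F [0.4  0.19 0.15] q6 -0.92 w 0.02805805655692522
turn [-0.     0.     0.005] shift [ 22.3 -49.8  60.4]
```

Call:
carry_out(motion=[[0, 0, 0, 22, -50, 25, -1], [0, 0, 0, 22, -50, 60, -1], [0, 0, 0, 22, -50, 70, -1], [0, 0, 0, 22, -50, 70, -1]])

```text
clock: 2.05
position: [644.4, 22.7, 55.6]
ee_rot: [-0.492, 0.871, -0.0, -0.001]
contact_force: [-0.2, 0.3, 0.1]
gripper_width: 0.0
grasp_force: 0.0
```

Run:
```python
from h import *
st();go(108,15,36,.82)
i=grab("top");a=cv2.resize(i["color"][138:252,212:316],None,fx=3.5,fy=3.5,interpolation=cv2.INTER_CUBIC)
j=grab("side");b=cv2.resize(j["color"][140:240,200:310],None,fx=4,fy=4,interpolation=cv2.INTER_CUBIC)
c=np.zeros((400,364+440,3),np.uint8);c[:a.shape[0],:a.shape[1]]=a;c[:,364:]=b[:400,:440]
cv2.imwrite("pics/p1.png",c[:,:800])
```

```text
t 2.05 frame [107.7  17.4] z 55.6 th 0.83 F [-0.19  0.26  0.15] q6 -0.83 w 0.0076539328970188815
turn [ 0.    -0.001  0.01 ] shift [ 1.6 -1.9 19.6]
```

View pics/p1.png

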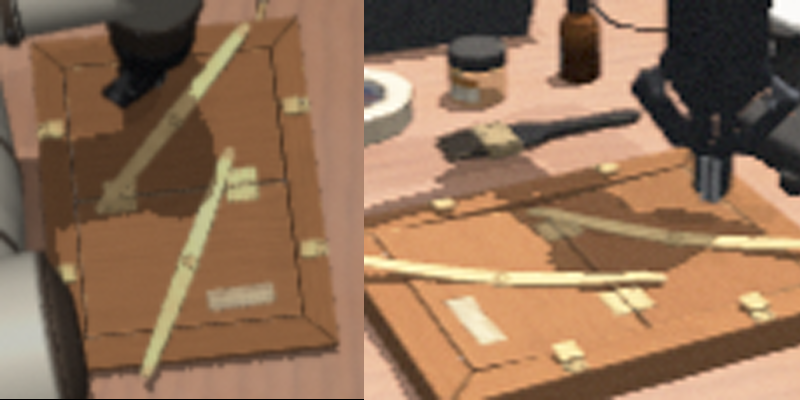

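The picture shows the closed fingertips (top panel ~(135,90)) over the rear half, just left of its spring and inside the rim. Now I press down gently.

Call:
carry_out(motion=[[0, 0, 0.01, 2, -2, 8, -1], [0, 0, 0.01, 2, -2, 11, -1], [0, 0, 0.01, 2, -2, 13, -1], [0, 0, 0.01, 2, -2, 15, -1], [0, 0, 0.01, 2, -2, 16, -1]])

```text
clock: 2.78
position: [645.3, 19.6, 39.8]
ee_rot: [-0.487, 0.873, -0.0, 0.0]
contact_force: [-0.0, 0.1, 0.5]
gripper_width: -0.2
grasp_force: 0.4
```

Call:
carry_out(motion=[[0, 0, 0, 0, 0, 1, -1], [0, 0, 0, 0, 0, 2, -1], [0, 0, 0, 0, 0, 2.5, -1], [0, 0, 0, 0, 0, 3, -1], [0, 0, 0, 0, 0, 3, -1]])

```text
clock: 3.4
position: [645.3, 19.6, 36.8]
ee_rot: [-0.487, 0.874, -0.0, 0.0]
contact_force: [-0.3, -0.2, 0.5]
gripper_width: -0.1
grasp_force: 0.2
```

Call:
carry_out(motion=[[0, 0, 0, 0, 0, 0.5, -1], [0, 0, 0, 0, 0, 1, -1], [0, 0, 0, 0, 0, 1, -1]])

```text
clock: 3.78
position: [645.3, 19.6, 35.7]
ee_rot: [-0.487, 0.874, -0.0, 0.0]
contact_force: [0.3, 0.3, 1.0]
gripper_width: -0.4
grasp_force: 0.2
```

Call:
carry_out(motion=[[0, 0, 0, 0, 0, 0.5, -1], [0, 0, 0, 0, 0, 1, -1], [0, 0, 0, 0, 0, 1, -1]])

```text
clock: 4.15
position: [645.2, 19.5, 34.7]
ee_rot: [-0.487, 0.874, 0.0, -0.0]
contact_force: [0.0, 0.2, 0.8]
gripper_width: 0.2
grasp_force: 0.2
```

Call:
carry_out(motion=[[0, 0, 0, 0, 0, 0.5, -1], [0, 0, 0, 0, 0, 1, -1], [0, 0, 0, 0, 0, 1, -1]])

```text
clock: 4.53
position: [645.3, 19.6, 34.5]
ee_rot: [-0.487, 0.873, -0.0, 0.0]
contact_force: [-2.4, 0.2, 5.2]
gripper_width: -0.1
grasp_force: 2.5
```

Call:
carry_out(motion=[[0, 0, 0, 0, 0, 0.5, -1], [0, 0, 0, 0, 0, 0.5, -1]])

```text
clock: 4.78
position: [645.3, 19.5, 34.5]
ee_rot: [-0.487, 0.873, -0.0, 0.0]
contact_force: [-2.1, 0.1, 6.9]
gripper_width: -0.1
grasp_force: 3.6
```

Call:
carry_out(motion=[[0, 0, 0, 0, 0, -2, -1], [0, 0, 0, 0, 0, -4, -1], [0, 0, 0, 0, 0, -4, -1]])

```text
clock: 5.15
position: [645.2, 19.5, 37.1]
ee_rot: [-0.487, 0.874, 0.0, -0.0]
contact_force: [-0.3, -0.7, 0.2]
gripper_width: 0.0
grasp_force: 0.0
```

```bash
python3 - <<'E'
from h import *
st()
def pos(n,th,r,off=18.5):
    s=1 if n=="rear" else -1
    u=np.array([np.sin(th),-np.cos(th)]);v=np.array([np.cos(th),np.sin(th)])
    return s*(np.array([70,0])+r*u+off*v)
go(*pos("rear",.82,30,22),37.3,.82)
E
cat >> h.py <<'E'
def pos(n,th,r,off=18.5):
    s=1 if n=="rear" else -1
    u=np.array([np.sin(th),-np.cos(th)]);v=np.array([np.cos(th),np.sin(th)])
    return s*(np.array([70,0])+r*u+off*v)
E
```

```text
t 5.15 frame [107.8  14.1] z 37.1 th 0.819 F [-0.29 -0.65  0.18] q6 -0.83 w 0.037110195481739945
turn [ 0.    -0.    -0.001] shift [ 14.1 -12.   -0.2]
```

Call:
carry_out(motion=[[0, 0, 0, 5, -6, 0, -1], [0, 0, 0, 10, -12, 0, -1], [0, 0, 0, 14, -12, 0, -1], [0, 0, 0, 16, -12, 0, -1], [0, 0, 0, 16, -12, 0, -1]])

```text
clock: 5.78
position: [646.9, -0.5, 37.3]
ee_rot: [-0.487, 0.874, 0.0, -0.0]
contact_force: [0.7, -0.2, 0.4]
gripper_width: -0.1
grasp_force: 0.0
```

Call:
carry_out(motion=[[0, 0, 0, 1, 0, 0, -1], [0, 0, 0, 2, 0, 0, -1], [0, 0, 0, 2, 0, 0, -1]])

```text
clock: 6.15
position: [646.3, -1.9, 37.4]
ee_rot: [-0.487, 0.873, -0.0, 0.0]
contact_force: [1.6, 0.4, -0.5]
gripper_width: -0.2
grasp_force: 0.6
```

Run:
```python
from h import *
st()
for th in (.7,.55,.4,.25,.1): go(*pos("rear",th,35+(.82-th)*20),37.1,th)
```

```text
t 6.15 frame [104.7  -7.1] z 37.4 th 0.82 F [ 1.59  0.36 -0.45] q6 -0.8 w -0.23351941982387225
turn [-0.001  0.001  0.12 ] shift [ 4.6 -9.1  0.3]
turn [-0.001  0.001  0.27 ] shift [ 11.5 -13.7   0.3]
turn [-0.     0.001  0.42 ] shift [ 19.3 -17.    0.3]
turn [-0.     0.001  0.57 ] shift [ 28.  -18.8   0.3]
turn [-0.     0.001  0.72 ] shift [ 37.2 -19.1   0.3]
```

Call:
carry_out(motion=[[0, 0, 0.06, 2.3, -4.5, 0.2, -1], [0, 0, 0.12, 4.6, -9.1, 0.3, -1], [0, 0, 0.195, 8, -11.4, 0.3, -1], [0, 0, 0.27, 11.5, -13.7, 0.3, -1], [0, 0, 0.27, 11.5, -13.7, 0.3, -1]])

```text
clock: 6.78
position: [651.4, -19.3, 36.9]
ee_rot: [-0.365, 0.931, 0.0, -0.0]
contact_force: [0.6, -0.6, 0.0]
gripper_width: -0.1
grasp_force: 0.1
```

Run:
```python
from h import *
st()
for th in (.475,.4,.325,.25,.15,.08): go(*pos("rear",th,35+(.82-th)*20),37.1,th)
```

```text
t 6.775 frame [106.3 -25.1] z 36.9 th 0.55 F [ 0.6  -0.59  0.02] q6 -1.04 w -0.077221319437808
turn [ 0.    -0.001  0.075] shift [ 2.5 -2.8 -0.2]
turn [ 0.    -0.001  0.15 ] shift [ 6.  -5.3 -0.2]
turn [ 0.    -0.001  0.225] shift [ 9.8 -7.5 -0.2]
turn [ 0.    -0.001  0.3  ] shift [13.9 -9.4 -0.2]
turn [ 0.    -0.001  0.4  ] shift [ 19.6 -11.4  -0.1]
turn [ 0.    -0.001  0.47 ] shift [ 23.9 -12.4  -0.1]
```

Call:
carry_out(motion=[[0, 0, 0.075, 2.5, -2.8, -0.2, -1], [0, 0, 0.15, 6, -5.3, -0.2, -1], [0, 0, 0.225, 9.8, -7.5, -0.2, -1], [0, 0, 0.3, 13.9, -9.4, -0.2, -1], [0, 0, 0.4, 19.6, -11.4, -0.2, -1]])

```text
clock: 7.4
position: [645.0, -40.5, 37.2]
ee_rot: [-0.172, 0.985, -0.0, 0.0]
contact_force: [0.9, 0.9, 0.0]
gripper_width: 0.0
grasp_force: 0.4
```

Run:
```python
from h import *
st()
for th in (.1,.06,.03,0): go(*pos("rear",th,50),37.1,th)
i=grab("side");cv2.imwrite("pics/p2.png",cv2.resize(i["color"][150:255,180:340],None,fx=5,fy=5,interpolation=cv2.INTER_CUBIC))
```

```text
t 7.4 frame [ 95.9 -44.7] z 37.2 th 0.148 F [0.9  0.92 0.04] q6 -1.41 w 0.028072265911794403
turn [-0.     0.     0.048] shift [ 3.  -2.8  0.1]
turn [-0.     0.     0.088] shift [ 5.  -3.4  0.1]
turn [-0.     0.     0.118] shift [ 6.6 -3.8  0.1]
turn [-0.     0.     0.148] shift [ 8.1 -4.1  0.1]
```

View pics/p2.png

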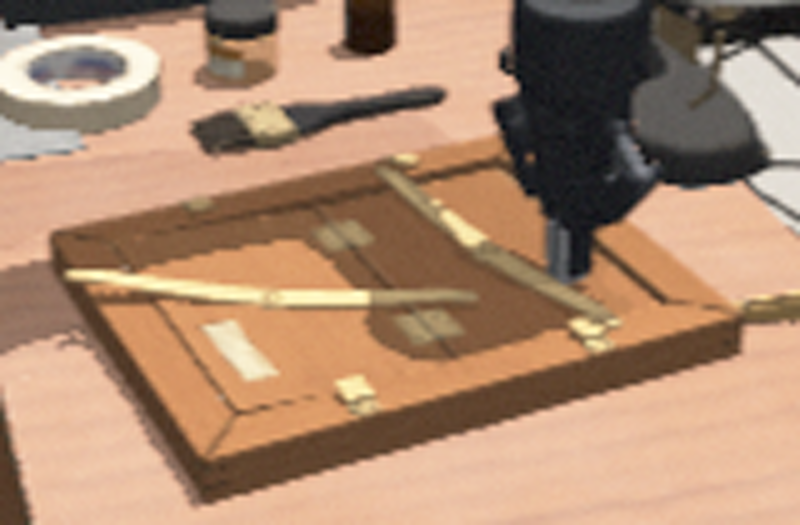

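The rear spring is nearly across, with its ends at (385,168) and (615,318) just short of the hooks. The frame corners have not moved. I'll finish slowly.

Call:
carry_out(motion=[[0, 0, 0.048, 3, -2.8, 0, -1], [0, 0, 0.088, 5, -3.4, 0, -1], [0, 0, 0.118, 6.6, -3.8, 0, -1], [0, 0, 0.118, 6.6, -3.8, 0, -1]])

```text
clock: 7.95
position: [639.9, -46.6, 37.2]
ee_rot: [-0.115, 0.993, -0.0, -0.0]
contact_force: [0.5, 0.1, -0.5]
gripper_width: -0.0
grasp_force: 0.1
```

Call:
carry_out(motion=[[0, 0, 0.03, 0.8, -0.3, 0, -1], [0, 0, 0.03, 1.5, -0.3, 0, -1], [0, 0, 0.03, 1.5, -0.3, 0, -1]])

```text
clock: 8.32
position: [638.7, -47.2, 37.2]
ee_rot: [-0.099, 0.995, -0.0, 0.0]
contact_force: [0.7, -1.5, 0.2]
gripper_width: -0.3
grasp_force: 0.4
```

```bash
cat >> h.py <<'E'
def ang(n):
    "spring angle in frame from side and top brass blobs near the pivot"
    for v in("top","side"):
        i=grab(v); m=brass(i); uv=np.argwhere(m)[:,::-1].astype(float)
        f=(cast(i,uv,30)[:,:2]-C)@MF; s=1 if n=="rear" else -1
        k=(abs(f[:,0]-s*70)<22)&(abs(f[:,1])<95); f=f[k]
        if len(f)<20: print(v,"few",len(f)); continue
        a=np.polyfit(f[:,1],f[:,0],1); print(v,len(f),"theta",(-np.arctan(a[0])).round(4),"x0",a[1].round(1),"yrange",f[:,1].min().round(),f[:,1].max().round())
E
python3 - <<'E'
from h import *
st();ang("rear")
E
```

```text
t 8.325 frame [ 88.4 -50. ] z 37.2 th 0.002 F [ 0.69 -1.46  0.15] q6 -1.55 w -0.2534390860882428
top 81 theta -0.0233 x0 69.0 yrange 9.0 76.0
side 96 theta -0.0119 x0 66.1 yrange -91.0 95.0
```

Call:
carry_out(motion=[[0, 0, 0, 0.5, 0, 0, -1], [0, 0, 0, 0.5, 0, 0, -1]])

```text
clock: 8.68
position: [638.7, -47.2, 37.3]
ee_rot: [-0.099, 0.995, -0.0, 0.001]
contact_force: [2.3, -1.0, -1.7]
gripper_width: 0.1
grasp_force: 1.1
```

Call:
carry_out(motion=[[0, 0, 0, 0.5, 0, 0, -1], [0, 0, 0, 0.5, 0, 0, -1]])

```text
clock: 8.93
position: [638.5, -47.2, 37.4]
ee_rot: [-0.099, 0.995, -0.0, 0.001]
contact_force: [4.2, 0.4, -2.3]
gripper_width: 0.1
grasp_force: 2.1
```

Hard stop reached. I back off, lift and move over to the front half.

Call:
carry_out(motion=[[0, 0, 0, -2, 0, 0, -1], [0, 0, 0, -4, 0, 0, -1], [0, 0, 0, -4, 0, -20, -1], [0, 0, 0, -4, 0, -60, -1], [0, 0, 0, -4, 0, -60, -1]])

```text
clock: 9.55
position: [643.0, -46.4, 100.6]
ee_rot: [-0.1, 0.995, -0.0, 0.003]
contact_force: [0.8, 0.6, 0.6]
gripper_width: -0.1
grasp_force: 0.0
```

```bash
python3 -c "
from h import *
st();ang('rear');go(-108,-20,95,1.12)"
```

```text
t 9.55 frame [ 92.8 -50.1] z 100.6 th 0.002 F [0.81 0.6  0.6 ] q6 -1.55 w -0.13356991278223704
top 99 theta 0.0217 x0 71.2 yrange -35.0 80.0
side 126 theta 0.006 x0 67.1 yrange -92.0 95.0
turn [ 1.000e-03 -1.000e-03 -1.119e+00] shift [198.5  29.9   2.4]
```

Call:
carry_out(motion=[[0, 0, -0.16, 40, 6, 0, -1], [0, 0, -0.32, 80, 12, 0, -1], [0, 0, -0.48, 120, 18, 0, -1], [0, 0, -0.64, 160, 24, 0, -1], [0, 0, -0.8, 198, 30, 2, -1]])

```text
clock: 10.28
position: [438.8, -56.6, 94.1]
ee_rot: [-0.481, 0.877, 0.001, -0.002]
contact_force: [-0.0, -0.6, 0.5]
gripper_width: -0.0
grasp_force: 0.0
```

Call:
carry_out(motion=[[0, 0, -0.16, 0, 0, 0, -1], [0, 0, -0.32, 0, 0, 0, -1], [0, 0, -0.32, 0, 0, 0, -1]])

```text
clock: 10.65
position: [440.4, -56.5, 94.3]
ee_rot: [-0.612, 0.791, 0.001, -0.001]
contact_force: [0.7, -0.2, -0.0]
gripper_width: -0.0
grasp_force: 0.0
```

Run:
```python
from h import *
st();go(-108,-20,56,1.12);go(-108,-20,36,1.12)
T=grab("top");S=grab("side")
cv2.imwrite("pics/p3.png",np.hstack([cv2.resize(T["color"][138:252,212:316],None,fx=3.5,fy=3.5)[:390],cv2.resize(S["color"][150:254,190:304],None,fx=3.75,fy=3.75)[:390]])[:, :790])
```

```text
t 10.65 frame [-107.9  -20.2] z 94.3 th 1.119 F [ 0.69 -0.16 -0.02] q6 -0.49 w -0.02875188504939572
turn [ 0.003 -0.001 -0.001] shift [-0.1  0.1 38.3]
turn [ 0.003 -0.001 -0.001] shift [-0.2  0.  58.3]
```

View pics/p3.png

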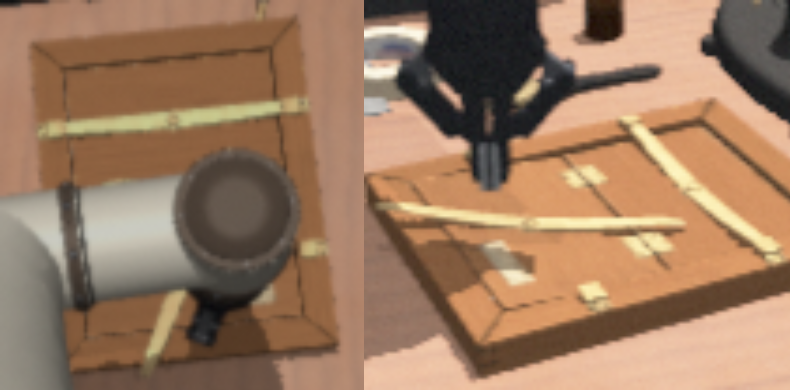

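The rear spring lies straight across with its ends under both hooks, (55,130) to (290,105). The fingertip (205,325) is to the right of the front spring and inside the rim, so I press the front half.

Call:
carry_out(motion=[[0.003, 0, 0, 0, 0, 30, -1], [0.003, 0, 0, 0, 0, 44, -1], [0.003, 0, 0, 0, 0, 49, -1], [0.003, 0, 0, 0, 0, 51, -1], [0.003, 0, 0, 0, 0, 53, -1]])

```text
clock: 11.38
position: [442.0, -56.2, 42.5]
ee_rot: [-0.613, 0.79, -0.001, 0.001]
contact_force: [0.9, -0.2, 0.5]
gripper_width: 0.2
grasp_force: 0.0
```

Call:
carry_out(motion=[[0, 0, 0, 0, 0, 1, -1], [0, 0, 0, 0, 0, 2, -1], [0, 0, 0, 0, 0, 3, -1], [0, 0, 0, 0, 0, 4, -1], [0, 0, 0, 0, 0, 4, -1]])

```text
clock: 12.0
position: [441.7, -56.2, 38.1]
ee_rot: [-0.613, 0.79, -0.001, 0.001]
contact_force: [0.6, 0.2, 0.1]
gripper_width: -0.2
grasp_force: 0.2
```

```bash
python3 -c "
from h import *
st()"
```

```text
t 12.0 frame [-106.6  -20.2] z 38.1 th 1.121 F [0.57 0.2  0.06] q6 -0.5 w -0.19235414725822741
```

Call:
carry_out(motion=[[0, 0, 0, 0, 0, 1, -1], [0, 0, 0, 0, 0, 2, -1], [0, 0, 0, 0, 0, 3, -1], [0, 0, 0, 0, 0, 3, -1]])

```text
clock: 12.5
position: [441.4, -56.3, 35.0]
ee_rot: [-0.613, 0.79, -0.001, 0.001]
contact_force: [-0.3, -0.2, -0.3]
gripper_width: -0.2
grasp_force: 0.1
```

Call:
carry_out(motion=[[0, 0, 0, 0, 0, 0.5, -1], [0, 0, 0, 0, 0, 1, -1], [0, 0, 0, 0, 0, 1, -1]])

```text
clock: 12.88
position: [441.4, -56.3, 34.5]
ee_rot: [-0.613, 0.79, -0.001, 0.001]
contact_force: [-0.5, 0.4, 4.9]
gripper_width: 0.1
grasp_force: 2.4
```

Call:
carry_out(motion=[[0, 0, 0, 0, 0, 0.5, -1], [0, 0, 0, 0, 0, 0.5, -1]])

```text
clock: 13.12
position: [441.4, -56.3, 34.4]
ee_rot: [-0.613, 0.79, -0.001, 0.001]
contact_force: [-2.2, 0.1, 9.2]
gripper_width: -0.0
grasp_force: 4.8
```

Call:
carry_out(motion=[[0, 0, 0, 0, 0, -2, -1], [0, 0, 0, 0, 0, -3.7, -1], [0, 0, 0, 0, 0, -3.7, -1]])

```text
clock: 13.5
position: [441.5, -56.3, 37.3]
ee_rot: [-0.613, 0.79, -0.001, 0.001]
contact_force: [-0.9, -0.6, -0.5]
gripper_width: -0.2
grasp_force: 0.0
```

```bash
python3 -c "
from h import *
st();go(*pos('front',1.12,27,23),37.1,1.12);go(*pos('front',1.12,30,18.5),37.1,1.12)"
```

```text
t 13.5 frame [-106.7  -20.3] z 37.3 th 1.121 F [-0.93 -0.56 -0.5 ] q6 -0.5 w -0.15383404977831358
turn [-0.003 -0.     0.001] shift [-11.2   2.7   0.2]
turn [-0.003 -0.     0.001] shift [-15.7   5.7   0.2]
```

Call:
carry_out(motion=[[0, 0, 0, -6, 2, 0, -1], [0, 0, 0, -11, 3, 0, -1], [0, 0, 0, -13, 4, 0, -1], [0, 0, 0, -14, 5, 0, -1], [0, 0, 0, -14, 5, 0, -1]])

```text
clock: 14.12
position: [440.1, -41.4, 37.3]
ee_rot: [-0.613, 0.79, -0.001, 0.001]
contact_force: [0.3, 0.3, 0.1]
gripper_width: 0.2
grasp_force: 0.0
```

Call:
carry_out(motion=[[0, 0, 0, -1, 0.5, 0, -1], [0, 0, 0, -2, 0.7, 0, -1], [0, 0, 0, -2, 0.7, 0, -1]])

```text
clock: 14.5
position: [440.1, -39.3, 37.4]
ee_rot: [-0.613, 0.79, -0.001, 0.001]
contact_force: [-0.2, 0.5, -1.1]
gripper_width: 0.2
grasp_force: 0.0
```

Run:
```python
from h import *
st()
for th in (1.08,1.02,.95,.88,.8): go(*pos("front",th,31+(1.12-th)*22),37.1,th)
```

```text
t 14.5 frame [-104.8   -3.3] z 37.4 th 1.121 F [-0.22  0.52 -1.14] q6 -0.54 w 0.1714395620767531
turn [-0.003  0.     0.041] shift [-1.   2.7  0.2]
turn [-0.003  0.     0.101] shift [-3.1  5.   0.2]
turn [-0.003  0.     0.171] shift [-5.8  7.5  0.2]
turn [-0.003  0.     0.241] shift [-8.8  9.7  0.2]
turn [-0.003  0.001  0.321] shift [-12.6  12.    0.2]
```

Call:
carry_out(motion=[[0, 0, 0.04, -1, 2.7, 0.2, -1], [0, 0, 0.1, -3.1, 5, 0.2, -1], [0, 0, 0.17, -5.8, 7.5, 0.2, -1], [0, 0, 0.24, -8.8, 9.7, 0.2, -1], [0, 0, 0.32, -12.6, 12, 0.2, -1]])

```text
clock: 15.12
position: [431.4, -24.3, 37.1]
ee_rot: [-0.478, 0.879, -0.001, 0.001]
contact_force: [-0.2, 0.0, 1.0]
gripper_width: -0.1
grasp_force: 0.4
```

Run:
```python
from h import *
st()
for th in (.73,.65,.57,.49,.41,.33): go(*pos("front",th,31+(1.12-th)*20),37.1,th)
```

```text
t 15.125 frame [-110.4   13.1] z 37.1 th 0.799 F [-0.2   0.03  0.96] q6 -0.9 w -0.06378522233888725
turn [-0.003  0.001  0.068] shift [-3.   1.9 -0. ]
turn [-0.003  0.001  0.148] shift [-6.4  4.6 -0. ]
turn [-0.003  0.001  0.228] shift [-10.3   7.   -0. ]
turn [-0.003  0.001  0.308] shift [-14.4   9.1  -0. ]
turn [-0.003  0.001  0.388] shift [-18.8  10.7  -0. ]
turn [-0.003  0.001  0.468] shift [-23.4  12.   -0. ]
```

Call:
carry_out(motion=[[0, 0, 0.07, -3, 1.9, 0, -1], [0, 0, 0.15, -6.4, 4.6, 0, -1], [0, 0, 0.23, -10.3, 7, 0, -1], [0, 0, 0.31, -14.4, 9.1, 0, -1], [0, 0, 0.39, -18.8, 10.7, 0, -1]])

```text
clock: 15.75
position: [432.3, -2.7, 37.0]
ee_rot: [-0.298, 0.954, -0.001, 0.001]
contact_force: [-0.6, -1.0, -0.4]
gripper_width: 0.0
grasp_force: 0.4
```

Run:
```python
from h import *
st()
for th in (.35,.28,.21,.15,.1): go(*pos("front",th,31+(1.12-th)*18),37.1,th)
```

```text
t 15.75 frame [-105.3   34.1] z 37.0 th 0.408 F [-0.65 -0.99 -0.41] q6 -1.34 w 0.04772366052813123
turn [-0.002  0.001  0.058] shift [-3.   0.6 -0.1]
turn [-0.002  0.001  0.128] shift [-6.4  2.8 -0.1]
turn [-0.002  0.001  0.198] shift [-10.    4.8  -0.1]
turn [-0.002  0.001  0.258] shift [-13.3   6.3  -0.1]
turn [-0.002  0.001  0.308] shift [-16.2   7.4  -0.1]
```

Call:
carry_out(motion=[[0, 0, 0.06, -3, 0.6, 0, -1], [0, 0, 0.13, -6.4, 2.8, 0, -1], [0, 0, 0.2, -10, 4.8, 0, -1], [0, 0, 0.26, -13.3, 6.3, 0, -1], [0, 0, 0.31, -16.2, 7.4, 0, -1]])

```text
clock: 16.38
position: [441.3, 12.6, 37.0]
ee_rot: [-0.148, 0.989, -0.001, 0.001]
contact_force: [0.2, -1.1, 0.8]
gripper_width: 0.0
grasp_force: 0.3
```

Run:
```python
from h import *
st();ang("front")
for th in (.06,.03,0): go(*pos("front",th,50),37.1,th)
```

```text
t 16.375 frame [-93.4  47.3] z 37.0 th 0.099 F [ 0.23 -1.1   0.85] q6 -1.68 w 0.012936956836706863
top 96 theta 0.1226 x0 -70.0 yrange -94.0 -19.0
side 174 theta 0.1162 x0 -73.7 yrange -94.0 56.0
turn [-0.002  0.002  0.042] shift [-1.6  1.2 -0.1]
turn [-0.002  0.002  0.072] shift [-3.2  1.6 -0.1]
turn [-0.001  0.002  0.102] shift [-4.7  2.1 -0.1]
```

Call:
carry_out(motion=[[0, 0, 0.04, -1.6, 1.2, 0, -1], [0, 0, 0.07, -3.2, 1.6, 0, -1], [0, 0, 0.1, -4.2, 2, 0, -1], [0, 0, 0.1, -4.7, 2, 0, -1], [0, 0, 0.1, -4.7, 2, 0, -1]])

```text
clock: 17.1
position: [445.7, 16.1, 37.1]
ee_rot: [-0.099, 0.995, -0.001, 0.001]
contact_force: [0.0, -1.4, -0.4]
gripper_width: 0.1
grasp_force: 0.2
```

Call:
carry_out(motion=[[0, 0, 0, -0.5, 0, 0, -1], [0, 0, 0, -0.5, 0, 0, -1]])

```text
clock: 17.35
position: [445.9, 16.1, 37.1]
ee_rot: [-0.099, 0.995, -0.001, 0.001]
contact_force: [-1.2, 0.5, 0.1]
gripper_width: 0.0
grasp_force: 0.8
```

Run:
```python
from h import *
st();ang("front")
```

```text
t 17.35 frame [-88.3  49.9] z 37.1 th 0.001 F [-1.19  0.5   0.05] q6 -1.78 w 0.039254764157643805
top 93 theta 0.0177 x0 -70.6 yrange -93.0 -19.0
side 182 theta -0.0025 x0 -72.5 yrange -94.0 70.0
```

Call:
carry_out(motion=[[0, 0, 0, -0.5, 0, 0, -1], [0, 0, 0, -0.5, 0, 0, -1]])

```text
clock: 17.7
position: [445.9, 16.0, 37.0]
ee_rot: [-0.099, 0.995, -0.001, 0.001]
contact_force: [-3.6, 0.5, 2.3]
gripper_width: -0.3
grasp_force: 1.7
```

Call:
carry_out(motion=[[0, 0, 0, -0.4, 0, 0, -1], [0, 0, 0, -0.4, 0, 0, -1]])

```text
clock: 17.95
position: [446.0, 16.0, 36.9]
ee_rot: [-0.099, 0.995, -0.001, 0.0]
contact_force: [-5.1, 1.8, 3.2]
gripper_width: 0.5
grasp_force: 2.4
```

Call:
carry_out(motion=[[0, 0, 0, 2, 0, 0, -1], [0, 0, 0, 5, 0, 0, -1], [0, 0, 0, 5, 0, -20, -1], [0, 0, 0, 5, 0, -70, -1], [0, 0, 0, 5, 0, -130, -1]])

```text
clock: 18.58
position: [442.0, 15.4, 168.3]
ee_rot: [-0.099, 0.995, -0.001, 0.001]
contact_force: [2.2, 0.2, -0.5]
gripper_width: -0.0
grasp_force: 0.0
```

Call:
carry_out(motion=[[0, 0, 0, -20, -55, 0, -1], [0, 0, 0, -40, -110, 0, -1], [0, 0, 0, -60, -165, 0, -1], [0, 0, 0, -70, -215, 0, -1], [0, 0, 0, -80, -265, 0, -1]])

```text
clock: 19.2
position: [573.9, -230.6, 167.8]
ee_rot: [-0.099, 0.995, -0.001, 0.002]
contact_force: [0.7, 0.1, -0.3]
gripper_width: 0.0
grasp_force: 0.0
```

Run:
```python
from h import *
st();ang("rear");ang("front")
T=grab("top");S=grab("side")
cv2.imwrite("pics/p4.png",np.hstack([cv2.resize(T["color"][138:252,212:316],None,fx=3.5,fy=3.5,interpolation=cv2.INTER_CUBIC)[:390],cv2.resize(S["color"][155:253,185:330],None,fx=3,fy=3,interpolation=cv2.INTER_CUBIC).repeat(1,0)[:294].copy() if 0 else cv2.resize(S["color"][155:285,185:328],(429,390),interpolation=cv2.INTER_CUBIC)]))
```

```text
t 19.2 frame [ -11.1 -217.1] z 167.8 th 0.001 F [ 0.69  0.08 -0.34] q6 -1.25 w 0.04037465473779292
top 106 theta -0.005 x0 70.0 yrange -2.0 93.0
side 179 theta -0.0026 x0 66.1 yrange -94.0 95.0
top 42 theta -0.0525 x0 -73.6 yrange 59.0 93.0
side 177 theta -0.0107 x0 -72.8 yrange -91.0 94.0
```

View pics/p4.png

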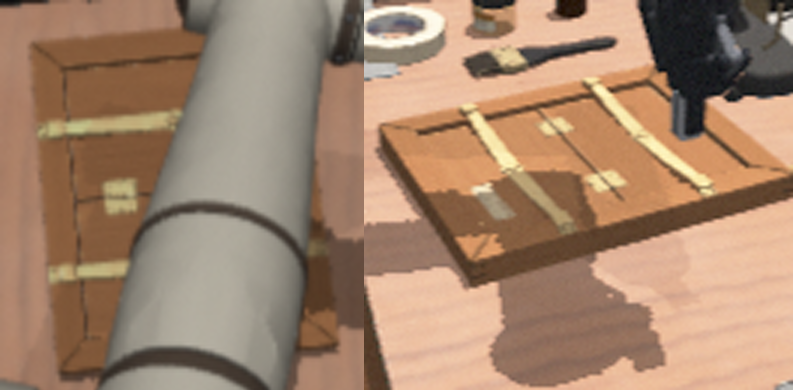

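Both springs lie straight across under their hooks (side panel: front (470,110)-(570,230), rear (592,85)-(708,185)). The back lies flush, and the frame and the things in view have not moved.

```bash
python3 -c "
from bench import *
print(job_done())"
```

```text
the job is handed in; nothing more can be done
None
```

The job is handed in after about 19 s of robot time: both back halves are pressed flat, and both springs were then traced clockwise to their stops under the hooks. The highest force I saw was about 9 N, while pressing the front half, and the frame showed no sign of having moved.

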